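# Nest the calorimeter cups and hold the contact thermometer on the dot

### The job

Make up the calorimeter: set the middle metal cup upright in the large black cup and the small metal cup in the middle one, each fully home. Then draw the orange contact thermometer out of its leaning stand and hold it upright with its sprung tip resting gently on the red dot in the bottom of the small cup, the tip pushed about half-way in. Finish while still holding it there, and leave the bottle, timer, tape and slide box where they are.

Things in the scene. Friction and masses are not known exactly. Their poses are not given: they have to be found in the camera images.
- large_cup: large round black cup, 96 mm across outside at the rim, fixed to the worktop on a black foot disc 124 mm across. Inside: floor (bright disc) 15 mm above the origin, 84 mm across at the floor and 88 mm at the mouth; rim 65 mm above the origin. Origin: centre of the underside on the worktop; z up.
- middle_cup: loose bright aluminium cup, open, slightly tapered, 120 g: outside 60 mm across at the bottom, 66 mm at the rim, 75 mm high; wall 4 mm, floor 4 mm thick, inside 52 mm across at the floor. Stands upright. Origin: centre of the underside; z up. Home in the large cup its origin is 15 mm above the large cup's, its rim 25 mm above that rim. It and the small cup may swap places from start to start.
- small_cup: loose darker steel cup, open, narrower and taller, 100 g: outside 46 mm across at the bottom, 52 mm at the rim, 96 mm high; wall 3 mm, floor 4 mm thick, inside 40 mm across at the floor, with a red dot on it. Stands upright. Origin: centre of the underside; z up. Home in the middle cup its origin is 4 mm above the middle cup's, its rim 25 mm above that rim.
- dot (a point): centre of the red dot, 14 mm across, on the inner floor of the small cup, 8 mm off the cup's axis (along the cup's +x), 4 mm above the cup's origin
- stand: fixed stand for the thermometer: dark base plate 95 x 66 x 14 mm, grey block with a through hole 14 mm wide and 44 mm long between two aluminium cheeks (54 mm over both, about 135 mm high). The hole leans 20 degrees from vertical, its top toward the stand's -x (roughly toward the robot). Origin: centre of the underside; z up.
- probe: orange contact thermometer, 130 g, 197 mm long. Origin on its axis at the tip end (tip out); z from tip to handle. Sprung tip 6 mm thick, copper foot 8 mm; steel stem 9 mm thick from z = 28 mm; black collar 30 mm across at z = 112 to 120 mm rests on the stand's block; then the handle. It leans 20 degrees in the stand, tip about 30 mm above the worktop; 115 mm along its axis draws it out.
- grip (a point): place to grip the thermometer: middle of the orange handle, on the axis, 165 mm above the tip end. The handle is a square bar from z = 119 to 197 mm, 26 mm along the probe's x and 22 mm along its y; grip across the flat y faces (y about level in the stand); the small display is on the -x face
- tip_end (a point): centre of the end face of the sprung tip (moves with the tip)
- tip (a joint): how far the sprung tip is pushed into the stem: 0 out, 0.014 m fully in; spring 300 N/m, no preload (half-way, 7 mm, takes 2.1 N)
- bottle: white plastic bottle 60 mm across, 140 mm high, bystander; origin centre of underside
- timer: kitchen-type timer, white with grey dial, 66 x 66 x 49 mm, bystander; origin centre of underside
- tape: roll of beige tape lying flat, 84 mm across, 19 mm high, bystander; origin centre of underside
- slides: small blue box of slides, 30 x 78 x 26 mm, bystander; origin centre of underside

How it is judged:
On the way:
1. middle cup home in the large cup and small cup home in the middle cup (horizontal distance between middle_cup and large_cup below 0.014 m and z of middle_cup in the frame of large_cup below 0.019 m and horizontal distance between small_cup and middle_cup below 0.008 m and z of small_cup in the frame of middle_cup below 0.008 m and angle between each of small_cup, middle_cup's own z axis and vertical below 0.1 rad and contact force between the fingers and small_cup below 0.1 N), for 0.2 s.
At the end, for the whole second after the job is handed in: Cups home in each other (under 4 mm off the floor; axes within 14 and 8 mm), upright to 0.1 rad; thermometer held still by the fingers, clear of the stand, upright to 0.14 rad, tip within 7 mm of the dot's centre, pushed in 2 to 12 mm with 0.3 to 6 N; fingers off the small cup (all of step 1 and horizontal distance between tip_end and dot below 0.007 m and angle between probe's own z axis and vertical below 0.14 rad and value of joint tip between 0.002 and 0.012 m and contact force between probe and small_cup between 0.3 and 6 N and contact force between probe and the fingers above 2 N and linear speed of probe below 0.02 m/s and contact force between probe and stand below 0.1 N); the arm keeps its last pose, push and grip.
It fails at once if the thermometer is pushed against the small cup with more than 12 N (contact force between probe and small_cup above 12 N).
It fails at once if the white bottle is displaced by more than 30 mm (distance of bottle from where it was at the start of the episode above 0.03 m).
It fails at once if the timer is displaced by more than 30 mm (distance of timer from where it was at the start of the episode above 0.03 m).
It fails at once if the tape roll is displaced by more than 30 mm (distance of tape from where it was at the start of the episode above 0.03 m).
It fails at once if the slide box is displaced by more than 30 mm (distance of slides from where it was at the start of the episode above 0.03 m).
It also fails if it takes over 72 s, if anything falls off the work surface, if the arm or the gripper's body presses on something with over 40 N, if the wrist force passes 120 N, or if a joint passes its speed limit or range.

### The arm

A 6-joint arm with a two-finger parallel gripper is mounted at the origin on a cart in front of the work surface, level with it; the furniture and walls round the work are solid. World frame = base frame: x ahead of the robot, y to its left, z up, the work surface at z = 0. Lengths are in m, angles in rad, forces in N, time in s.
With the tool pointing down it reaches from about 0.275 to 0.825 m from the base axis. Payload 4.9 kg.
Tool frame: the origin (TCP) lies midway between the tips of the shut fingers; the grasp point (between the pads) lies 19 mm behind it (bot.grip_depth is the distance from the TCP to the grasp point, in m); z points along the fingers, y is the line along which they close (so a half turn about z gives the same grasp; the last joint's range is limited). The gripper opens to 85 mm and grips with 20 to 120 N. Pads are 22 mm wide; open, the fingers measure 114 mm over their backs; the gripper's body (76 mm by 85 mm) begins 54 mm behind the grasp point. The pads swing forward as they close: fully open they stand 13 mm farther back than shut.
Start: joints at [-1.401, 0.326, -0.193, 1.052, 0, 1.437], TCP at [0.165, -0.525, 0.231] pointing down, gripper open.
Joint ranges: [-2.65, 2.65], [-0.97, 1.79], [-1.3, 1.35], [-1.93, 2.1], [-1.47, 1.37], [-3.14, 3.14]. Speed limits (rad/s): [2.57, 2.57, 3.14, 3.14, 3.14, 3.14].

### API

Orientations are given as a unit quaternion [w, x, y, z].
In Python, from cell import bot gives the robot as it stands. Calls block until the motion is done:
- bot.move_pose(position, orientation): joint-space move of the TCP to a pose.
- bot.move_linear(position, speed=0.15, rotation=None, until_force=None): straight line of the TCP; rotation=None keeps the orientation; speed is the mean speed in m/s. With until_force (N) it stops when the force on the tool has changed by that much, and returns True; else False.
- bot.goto_joints(angles): joint-space move.
- bot.set_gripper(opening, grasp_force=None): opening from 0.0 (shut) to 1.0 (fully open); grasp_force is the grip in N (None keeps the last); returns when the fingers have stopped.
- bot.wait(seconds).
- bot.solve_ik(position, orientation): joint angles nearest the present ones, or None.
- bot.camera(name): name is "scene" or "side" or "wrist"; returns the picture (480x640x3 uint8, red, green, blue); there is no depth.
- bot.calibration(name): a dict with "mtx" (3x3 intrinsics, pixels), "extrinsics" (4x4, takes a point from world to camera coordinates); the wrist camera has in their place "hand_eye" (4x4, takes a point from camera to tool coordinates, whose origin is the TCP and whose axes are the flange's). Camera axes: x right, y down, z forward; pixel columns grow to the right and rows downward; lengths in m; the calibration is good to about 2 mm. The wrist camera is an equidistant fisheye: a pixel r from the principal point sees the ray r / f radians off the axis. A picture is of the moment at which its call begins: read the wrist's pose just before it. calibration takes no time and is no camera call.
A pose or a line that the arm cannot do raises bot.PlanningError and nothing moves.
- bot.close_job(): hands the job in; it is judged then, once.
Trained networks look in the newest picture that a camera, given by its name, has taken for a name from the list of things; names that differ only in an ending like _2 or _b are one class to them, and where a whole thing is asked for, a point or a joint stands for the part that bears it (a point fixed in the world has none). Each returns a list of dicts, best first, with "confidence" (0 to 1); they miss things now and then, are a little off and sometimes report something else, mostly with a low value. They report only what shows in the picture. A call takes as long as a camera call.
- bot.search_frame(camera, thing): "bbox" ([left, top, width, height] in pixels, round what is visible of it).
Readings, each from a call of its own:
- bot.read_clock(): time.
- bot.read_joint_positions(): joint angles.
- bot.read_joint_vel(): joint speeds.
- bot.read_joint_efforts(): joint torques, N m.
- bot.read_position(): TCP position.
- bot.read_tool_rot(): TCP orientation.
- bot.read_ft_force(): force on the tool from outside, world axes, zero at the start.
- bot.read_moment(): the same for the moment, N m.
- bot.read_gripper_width(): opening from 0.0 (shut) to 1.0 (fully open).
- bot.read_finger_force(): force on a finger pad.
Only numpy, scipy, OpenCV 4.12 (cv2) and the standard library are available. Lean on these libraries where they do the work, as an engineer would, in place of code of your own. Each camera call takes 0.05 s, during which the arm holds its last target. There are 200 camera calls.

## Working session

There is one attempt and no reset: what is moved stays moved. The work goes in short steps, each a Python script; the robot and the scene stay as the last script left them, time stands still between calls to the robot, and variables do not carry over. Pictures are saved under pics/ and viewed, at most 12 in all, crops included, and the job is handed in when it is done.

```bash
mkdir -p pics; ls; python3 - <<'E'
from cell import bot
import cv2,numpy as np
np.set_printoptions(precision=4,suppress=True)
for c in ["scene","side","wrist"]:
    im=bot.camera(c); cv2.imwrite(f"pics/{c}0.png",im[:,:,::-1])
    k=bot.calibration(c); print(c,k)
    for t in ["large_cup","middle_cup","small_cup","stand","probe","dot","bottle","timer","tape","slides"]:
        print(t,[(np.round(d["bbox"],1).tolist(),round(d["confidence"],2)) for d in bot.search_frame(c,t)[:2]])
a=cv2.imread("pics/scene0.png");b=cv2.imread("pics/side0.png")
print(bot.read_clock(),bot.read_tool_rot(),bot.read_position(),bot.grip_depth)
E
```

```text
pics
scene {'mtx': array([[607.9605,   0.    , 322.7564],
       [  0.    , 607.9605, 236.4376],
       [  0.    ,   0.    ,   1.    ]]), 'extrinsics': array([[-0.7451, -0.667 ,  0.0006,  0.4132],
       [-0.4659,  0.5198, -0.7161,  0.3306],
       [ 0.4773, -0.5339, -0.698 ,  1.3401],
       [ 0.    ,  0.    ,  0.    ,  1.    ]])}
large_cup [([335.7, 227.2, 46.4, 53.0], 0.65)]
middle_cup [([223.0, 306.3, 25.0, 31.5], 0.71), ([405.6, 207.1, 23.6, 37.1], 0.65)]
small_cup [([380.3, 172.7, 25.0, 38.4], 0.65), ([222.7, 306.6, 23.4, 30.8], 0.16)]
stand [([205.5, 318.1, 47.1, 65.2], 0.76), ([144.0, 302.8, 35.4, 51.1], 0.39)]
probe [([222.5, 302.3, 21.7, 36.5], 0.96)]
dot [([382.2, 171.6, 21.2, 41.0], 0.93)]
bottle [([144.3, 303.6, 32.9, 51.6], 0.94)]
timer []
tape [([322.3, 289.6, 32.4, 25.9], 0.71)]
slides [([288.7, 216.4, 31.8, 24.8], 0.68)]
side {'mtx': array([[502.7271,   0.    , 325.3634],
       [  0.    , 502.7271, 242.9386],
       [  0.    ,   0.    ,   1.    ]]), 'extrinsics': array([[ 1.    , -0.0049,  0.0006, -0.5574],
       [-0.0019, -0.4943, -0.8693,  0.1019],
       [ 0.004
[... 287 characters left out ...]
.2, 26.3], 0.64)]
dot [([315.9, 320.0, 25.4, 49.5], 0.72)]
bottle [([343.5, 168.4, 18.4, 42.6], 0.82), ([251.0, 308.6, 34.2, 40.8], 0.44)]
timer []
tape []
slides [([352.0, 274.1, 20.6, 24.4], 0.78)]
wrist {'mtx': array([[371.6483,   0.    , 313.9549],
       [  0.    , 371.6483, 237.3338],
       [  0.    ,   0.    ,   1.    ]]), 'hand_eye': array([[ 0.001 , -0.9499, -0.3127,  0.0805],
       [ 1.    ,  0.0007,  0.0011, -0.    ],
       [-0.0008, -0.3127,  0.9499, -0.1422],
       [ 0.    ,  0.    ,  0.    ,  1.    ]])}
large_cup []
middle_cup []
small_cup []
stand []
probe []
dot []
bottle []
timer []
tape []
slides []
1.65 [-0.      0.9885  0.1513 -0.    ] [ 0.1645 -0.5248  0.2313] 0.0187
```

```bash
python3 - <<'E'
import cv2
a=cv2.imread("pics/scene0.png")[150:400,130:450];b=cv2.imread("pics/side0.png")[140:390,220:400]
cv2.imwrite("pics/scene0c.png",cv2.resize(a,None,fx=2.4,fy=2.4,interpolation=cv2.INTER_CUBIC))
cv2.imwrite("pics/side0c.png",cv2.resize(b,None,fx=2.4,fy=2.4,interpolation=cv2.INTER_CUBIC))
E
```

```text
(no output)
```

View pics/scene0c.png

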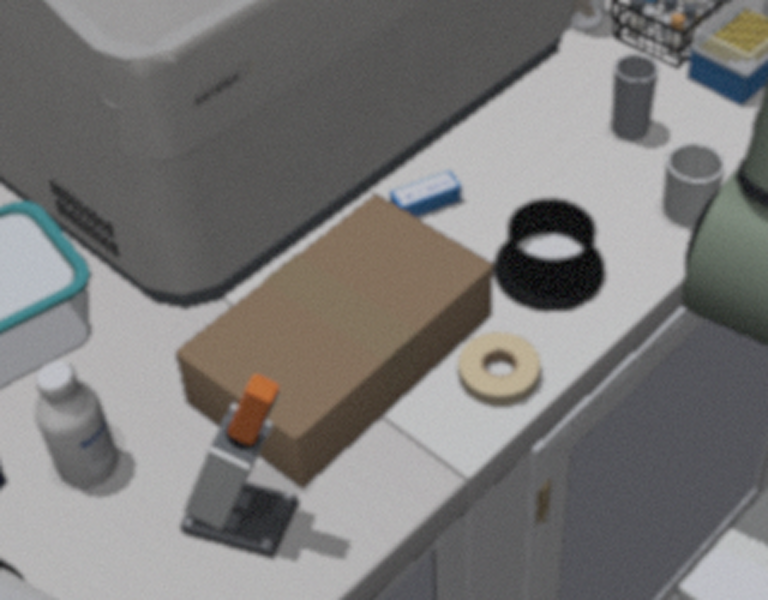

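View pics/side0c.png

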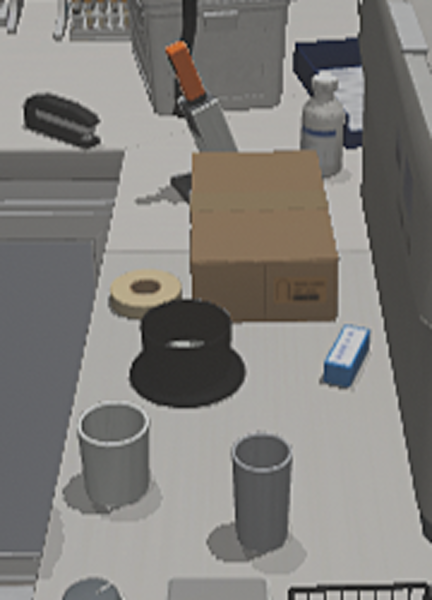

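```bash
cat > h.py <<'E'
from cell import bot
import cv2,numpy as np
from scipy.optimize import least_squares
from scipy.spatial.transform import Rotation as R
np.set_printoptions(precision=4,suppress=True)
CAL={c:bot.calibration(c) for c in ["scene","side","wrist"]}
def proj(c,P):
    k=CAL[c];P=np.atleast_2d(P);Q=P@k["extrinsics"][:3,:3].T+k["extrinsics"][:3,3]
    q=Q@k["mtx"].T;return q[:,:2]/q[:,2:]
def tri(d): # {cam: pixel}
    f=lambda p:np.concatenate([proj(c,p)[0]-d[c] for c in d])
    s=least_squares(f,[.5,0,.05]);return s.x,np.abs(s.fun).max()
def ring(p,r,z): 
    a=np.linspace(0,2*np.pi,60);return np.c_[p[0]+r*np.cos(a),p[1]+r*np.sin(a),np.full(60,p[2]+z)]
def wproj(P,T): # wrist camera projection, T 4x4 tool in world
    k=CAL["wrist"];M=np.linalg.inv(T@k["hand_eye"]);Q=np.atleast_2d(P)@M[:3,:3].T+M[:3,3]
    th=np.arctan2(np.hypot(Q[:,0],Q[:,1]),Q[:,2]);n=np.hypot(Q[:,0],Q[:,1])+1e-12
    return np.c_[k["mtx"][0,2]+k["mtx"][0,0]*th*Q[:,0]/n,k["mtx"][1,2]+k["mtx"][1,1]*th*Q[:,1]/n]
def tool():
    T=np.eye(4);w,x,y,z=bot.read_tool_rot();T[:3,:3]=R.from_quat([x,y,z,w]).as_matrix();T[:3,3]=bot.read_position();return T
def q(Rm):
    x,y,z,w=R.from_matrix(Rm).as_quat();return [w,x,y,z]
def down(yaw): # tool x axis at yaw, z down
    c,s=np.cos(yaw),np.sin(yaw);return np.array([[c,s,0],[s,-c,0],[0,0,-1.]])
E
python3 - <<'E'
from h import *
S=lambda p:np.array(p)/2.4+[130,150]
D=lambda p:np.array(p)/2.4+[220,140]
for n,a,b in [("box ll top",(492,268),(192,260)),("box hl",(375,195),(335,258)),("box lh",(302,435),(190,152)),("box hh",(180,355),(322,152)),("box ll bottom",(490,318),(192,318)),
 ("handle top",(264,385),(177,45)),("handle bot",(243,437),(195,98)),("tape",(500,368),(146,292)),("bottle top",(56,378),(323,80)),("largecup floor",(549,247),(185,343)),("slide mid top",(425,187),(350,345)),
 ("stand base corner",(282,548),(172,183))]:
    print(n,*tri({"scene":S(a),"side":D(b)}))
# cups
def fit(n,rb,rt,h,boxes,free=True):
    def f(p):
        o=[]
        for c,b,m in boxes:
            u=proj(c,np.r_[ring(p,rb,0),ring(p,rt,h)]);e=np.r_[u.min(0),u.max(0)]-[b[0],b[1],b[0]+b[2],b[1]+b[3]];o.append(e*m)
        return np.concatenate(o)
    s=least_squares(f,[.5,-.2,0.]);print(n,s.x,s.fun.round(1))
o=[1,1,1,1]
fit("small",.023,.026,.096,[("scene",[380.3,172.7,25,38.4],o),("side",[314.1,315.9,29.9,54.1],o)])
fit("smalleye",.023,.026,.096,[("scene",[384.6,173.4,18.7,34.6],o),("side",[316.4,320.6,25.7,49],o)])
fit("middle",.030,.033,.075,[("scene",[405.6,207.1,23.6,37.1],[1,1,1,0]),("side",[250.3,305.5,36.7,46.8],o)])
fit("middleeye",.030,.033,.075,[("scene",[407,210.6,23.6,33],[1,1,1,0]),("side",[252.3,307.5,30.6,44],o)])
fit("large",.062,.048,.065,[("scene",[335.7,227.2,46.4,53.0],[1,1,1,1]),("side",[273,264.5,48,45.1],o)])
for c in("scene","side"):print(c,proj(c,bot.read_position()))
c=cv2.imread("pics/side0.png"); cv2.imwrite("pics/side0d.png",cv2.resize(c[360:,170:470],None,fx=2.5,fy=2.5))
for c in ("scene","side"):
    print(c,[(d["bbox"],d["confidence"]) for d in bot.search_frame(c,"timer")])
E
```

```text
box ll top [0.4881 0.0311 0.081 ] 0.6473274815037939
box hl [0.6496 0.0348 0.0824] 0.22885606510794787
box lh [0.4764 0.3093 0.0836] 0.03071419439231704
box hh [0.6446 0.3178 0.0751] 1.7935935869995205
box ll bottom [0.4873 0.0322 0.0042] 0.229925418517837
handle top [0.4601 0.3556 0.2134] 0.3337875315920087
handle bot [0.4823 0.3694 0.1349] 0.08149236224318201
tape [0.4316 0.0804 0.0095] 0.1752161648995525
bottle top [0.6581 0.438  0.134 ] 0.4784144501961123
largecup floor [ 0.4862 -0.0655  0.037 ] 0.42007389234652237
slide mid top [ 0.6611 -0.054   0.0253] 0.12275005182601717
stand base corner [0.4449 0.3742 0.0047] 0.5892137194247198
small [ 0.5636 -0.3088 -0.0007] [ 2.8  0.7 -2.3 -0.9  2.4  1.8 -2.3 -1.9]
smalleye [ 0.5642 -0.3148 -0.0014] [-0.4 -0.8  0.8  1.2  0.4 -0.9 -0.   0.8]
middle [ 0.4334 -0.2502  0.001 ] [-0.7  0.3  2.1 -0.   3.7  0.9 -2.7 -1.2]
middleeye [ 0.4288 -0.2465 -0.0044] [-1.7 -0.3  1.1  0.  -0.1 -0.1 -0.4  0.3]
large [ 0.4868 -0.0713  0.0035] [ 0.7  3.2  1.2 -2.   0.8 -1.1  1.2 -0. ]
scene [[576.1589 163.4888]]
side [[ 74.5054 345.8   ]]
scene []
side []
```

View pics/side0d.png

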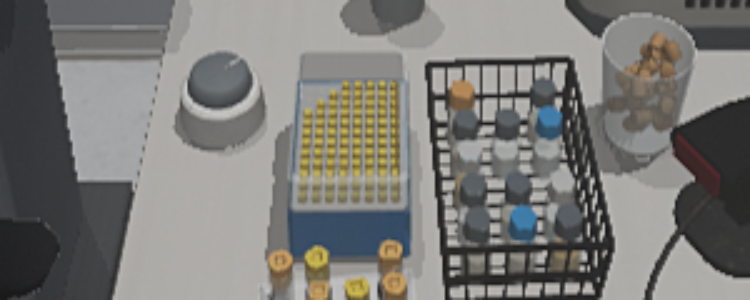

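Timer found in the side view at about (258,400), well clear of the cups. The brown box is 83 mm high, spanning x 0.48–0.65 and y 0.03–0.31. Next is a closer look with the wrist camera.

```bash
python3 - <<'E'
from h import *
import pickle
rec=[]
for i,(p,yaw) in enumerate([((.47,-.25,.30),0.),((.47,-.12,.30),0.)]):
    bot.move_pose(p,q(down(yaw)));T=tool()
    im=bot.camera("wrist");cv2.imwrite(f"pics/w{i}.png",im[:,:,::-1])
    r={"T":T}
    for t in ["large_cup","middle_cup","small_cup"]:
        r[t]=[(d["bbox"],d["confidence"]) for d in bot.search_frame("wrist",t)]
        print(i,t,[(np.round(b,1).tolist(),round(c,2)) for b,c in r[t][:2]])
    rec.append(r)
    for n,P in [("mid rim",ring((.43,-.247,0),.033,.075)),("small rim",ring((.564,-.313,0),.026,.096)),("large rim",ring((.487,-.068,0),.048,.065))]:
        u=wproj(P,T);print(n,u.min(0),u.max(0)-u.min(0))
pickle.dump(rec,open("rec.pkl","wb"))
print(bot.read_joint_positions(),bot.read_clock())
cv2.imwrite("pics/w01.png",np.vstack([cv2.imread(f"pics/w{i}.png")[60:,:][:420] for i in (0,1)])[::1,::1] if 0 else cv2.resize(np.hstack([cv2.imread(f"pics/w{i}.png") for i in (0,1)]),(800,300),interpolation=cv2.INTER_AREA))
E
```

```text
0 large_cup [([108.3, 125.2, 104.4, 101.5], 0.92)]
0 middle_cup [([280.1, 197.8, 64.1, 68.2], 0.86)]
0 small_cup [([348.6, 79.8, 60.4, 54.7], 0.65)]
mid rim [278.4105 205.6772] [63.3103 60.2408]
small rim [353.2644  78.1167] [55.0949 55.077 ]
large rim [110.7931 141.0344] [76.4706 85.2876]
1 large_cup [([215.7, 122.4, 104.2, 104.2], 0.68)]
1 middle_cup [([391.7, 200.1, 70.4, 66.6], 0.82)]
1 small_cup [([454.5, 92.1, 73.0, 50.9], 0.84)]
mid rim [402.2025 207.5284] [57.3803 58.0972]
small rim [484.0082  91.5725] [43.2542 50.8679]
large rim [218.357 135.165] [91.4875 90.8708]
[-0.4041  0.1668 -0.2266  1.1774 -0.0002  2.7392] 4.275
```

View pics/w01.png

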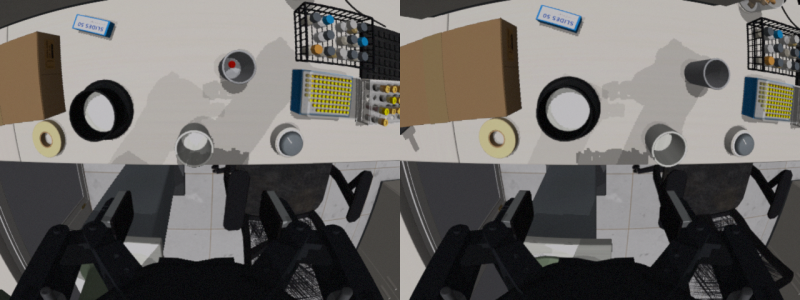

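```bash
python3 - <<'E'
from h import *
import pickle
rec=pickle.load(open("rec.pkl","rb"))
def fit(n,rings,boxes):
    def f(p):
        o=[]
        P=np.vstack([ring(p,r,z) for r,z in rings])
        for c,b,m in boxes:
            u=proj(c,P) if isinstance(c,str) else wproj(P,rec[c]["T"])
            e=np.r_[u.min(0),u.max(0)]-[b[0],b[1],b[0]+b[2],b[1]+b[3]];o.append(e*m)
        return np.concatenate(o)
    s=least_squares(f,[.5,-.2,0.],loss="soft_l1",f_scale=2);print(n,s.x);print(f(s.x).reshape(-1,4).round(1))
o=np.ones(4)
w=lambda n:[(i,rec[i][n][0][0],o) for i in (0,1)]
fit("small",[(.023,0),(.026,.096)],[("scene",[384.6,173.4,18.7,34.6],o),("side",[316.4,320.6,25.7,49],o)]+w("small_cup"))
fit("middle",[(.03,0),(.033,.075)],[("scene",[407,210.6,23.6,33],o*[1,1,1,0]),("side",[252.3,307.5,30.6,44],o)]+w("middle_cup"))
fit("large",[(.062,0),(.062,.006),(.048,.065)],[("scene",[336,233,46,45.6],o),("side",[274,264.5,48.3,44.8],o)]+w("large_cup"))
for x in [(.4332,-.25),]:
  for yaw in (0,.5,1.57): print(yaw,bot.solve_ik([*x,.06],q(down(yaw))))
E
```

```text
small [ 0.5633 -0.3145 -0.0015]
[[-0.2 -0.6  1.   1.5]
 [-0.  -0.9 -0.5  0.7]
 [-0.1 -0.6  0.6 -0.5]
 [-1.   0.5  0.2  0.2]]
middle [ 0.4274 -0.2491 -0.0021]
[[-0.7 -1.2  2.2  0. ]
 [-0.9 -0.2 -1.1  0.3]
 [ 0.7 -2.2 -0.6  1.5]
 [ 0.7 -2.7 -1.6  0.4]]
large [ 0.4868 -0.0653  0.0006]
[[-1.1 -0.6  0.   1.7]
 [-0.1 -1.3 -0.2 -0.3]
 [ 0.4  1.2  0.2  0. ]
 [ 0.2 -1.   0.1 -0.1]]
0 [-0.6711  0.426  -0.545   0.5998  0.      2.4705]
0.5 [-0.6711  0.426  -0.545   0.5998  0.      1.9705]
1.57 [-0.6711  0.426  -0.545   0.5998  0.      0.9005]
```

```bash
python3 - <<'E'
from h import *
Q=q(down(.5))
M=np.array([.428,-.249]);L=np.array([.487,-.0655])
bot.move_pose([*M,.15],Q)
bot.move_linear([*M,.048],speed=.15)
bot.set_gripper(0.0,30);print("w",bot.read_gripper_width(),bot.read_finger_force(),bot.read_position())
f0=bot.read_ft_force()
bot.move_linear([*M,.17],speed=.25);print("lift",bot.read_gripper_width(),bot.read_ft_force()-f0)
bot.move_linear([*L,.17],speed=.25)
bot.move_linear([*L,.085],speed=.15)
print("hit",bot.move_linear([*L,.062],speed=.04,until_force=6),bot.read_position())
bot.set_gripper(1.0)
bot.move_linear([*L,.20],speed=.25)
bot.move_linear([*L-[.0,.06],.28],speed=.25)
T=tool();im=bot.camera("wrist");cv2.imwrite("pics/w2.png",im[:,:,::-1])
for t in ["large_cup","middle_cup"]:
    print(t,[(np.round(d["bbox"],1).tolist(),round(d["confidence"],2)) for d in bot.search_frame("wrist",t)[:2]])
for n,P in [("mid home rim",ring((*L,.015),.033,.075)),("large",np.r_[ring((*L,0),.062,0),ring((*L,0),.048,.065)])]:
    u=wproj(P,T);print(n,u.min(0),u.max(0)-u.min(0))
np.save("T2.npy",T)
print(bot.read_clock())
cv2.imwrite("pics/w2c.png",im[60:360,120:520,::-1])
E
```

```text
w 0.7613150239164735 31.21605108724907 [ 0.4287 -0.2491  0.0495]
lift 0.7574365895363707 [ 0.7809 -2.3787 -8.3051]
hit True [ 0.4868 -0.0651  0.0643]
large_cup [([213.1, 110.9, 109.7, 107.6], 0.85)]
middle_cup [([222.2, 139.4, 72.3, 69.0], 0.6)]
mid home rim [221.6083 139.9136] [71.8502 71.706 ]
large [213.1051 109.685 ] [110.5319 110.2476]
10.8
```

View pics/w2c.png

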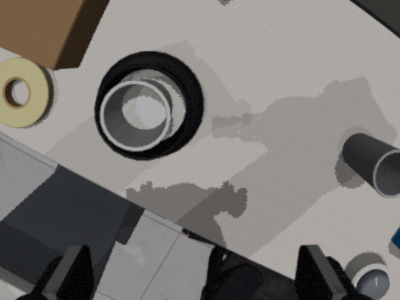

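Middle cup is home: its rim sits at (222,139), within a pixel of the prediction (221.6,139.9). Next, the small cup.

```bash
python3 - <<'E'
from h import *
Q=q(down(.5))
M=np.array([.5633,-.3145]);L=np.array([.487,-.0655])
bot.move_pose([*M,.18],Q)
bot.move_linear([*M,.072],speed=.15)
bot.set_gripper(0.0,30);print("w",bot.read_gripper_width(),bot.read_finger_force(),bot.read_position())
bot.move_linear([*M,.21],speed=.25);print("lift",bot.read_gripper_width())
bot.move_linear([*L,.21],speed=.25)
bot.move_linear([*L,.175],speed=.15)
print("hit",bot.move_linear([*L,.089],speed=.06,until_force=6),bot.read_position(),bot.read_ft_force())
print(bot.read_clock())
E
```

```text
w 0.594339625809391 31.04039893427398 [ 0.5639 -0.3148  0.0734]
lift 0.5897544617439285
hit True [ 0.4868 -0.0654  0.0923] [-0.5485 -0.1446  6.3559]
16.5417
```

```bash
cat >> h.py <<'E'
def wray(u,T):
    k=CAL["wrist"];d=(np.asarray(u)-k["mtx"][:2,2])/k["mtx"][0,0];th=np.linalg.norm(d)
    v=np.r_[d/(th+1e-12)*np.sin(th),np.cos(th)];M=T@k["hand_eye"];return M[:3,3],M[:3,:3]@v
def blob(im,kind):
    h=cv2.cvtColor(im,cv2.COLOR_RGB2HSV).astype(int);H,S,V=h[...,0],h[...,1],h[...,2]
    m=((H>5)&(H<16)&(S>160)&(V>90)) if kind=="orange" else (((H<5)|(H>172))&(S>150)&(V>80))
    n,l,s,c=cv2.connectedComponentsWithStats(m.astype(np.uint8),connectivity=8);return l,s,c
E
python3 - <<'E'
from h import *
import pickle
L=np.array([.487,-.0655])
bot.set_gripper(1.0)
bot.move_linear([*L,.20],speed=.25)
x=np.array([np.cos(.5),np.sin(.5)])
bot.move_linear([*(L-.08*x),.25],speed=.25)
T=tool();im=bot.camera("wrist");cv2.imwrite("pics/w3.png",im[:,:,::-1])
print("dot bb",[(np.round(d["bbox"],1).tolist(),round(d["confidence"],2)) for d in bot.search_frame("wrist","dot")[:2]])
l,s,c=blob(im,"red")
for i in np.argsort(-s[1:,4])[:3]+1:
    o,v=wray(c[i],T);print("red",s[i],c[i],(o+v*(.023-o[2])/v[2])[:2])
for n,P in [("small rim",ring((*L,.019),.026,.096)),("mid rim",ring((*L,.015),.033,.075)),("floor",ring((*L,.019),.020,.004))]:
    u=wproj(P,T);print(n,u.min(0),u.max(0))
np.save("T3.npy",T)
cv2.imwrite("pics/w3c.png",cv2.resize(im[100:350,180:450,::-1],None,fx=2,fy=2))
V=[]
for k,p in enumerate([(.44,.27,.36),(.46,.40,.36)]):
    bot.move_pose(p,q(down(np.pi+.55)));T=tool();im=bot.camera("wrist");cv2.imwrite(f"pics/w{4+k}.png",im[:,:,::-1])
    print("probe",[(np.round(d["bbox"],1).tolist(),round(d["confidence"],2)) for d in bot.search_frame("wrist","probe")[:2]])
    l,s,c=blob(im,"orange");j=np.argsort(-s[1:,4])[:3]+1;print(s[j]);V.append(T)
pickle.dump(V,open("V.pkl","wb"))
print(bot.read_clock(),bot.read_joint_positions())
cv2.imwrite("pics/w45.png",cv2.resize(np.hstack([cv2.imread(f"pics/w{i}.png") for i in (4,5)]),(800,300),interpolation=cv2.INTER_AREA))
E
```

```text
dot bb [([277.3, 84.4, 73.0, 69.2], 0.68)]
red [313 108  14  13 140] [319.2214 113.9214] [ 0.4936 -0.0673]
small rim [278.7528  84.2364] [349.6914 153.9818]
mid rim [273.0331  78.4906] [355.5152 159.5811]
floor [293.8602  98.7327] [334.8719 139.0558]
probe [([359.6, 267.5, 42.2, 36.7], 0.82)]
[[375 274  26  28 351]
 [392 302   3   1   3]
 [396 301   2   1   2]]
probe [([256.8, 176.3, 34.2, 40.6], 0.9)]
[[256 177  29  39 774]]
21.0167 [ 0.5936  0.4008  0.2413  1.4115 -0.0003  0.0446]
```

View pics/w3c.png

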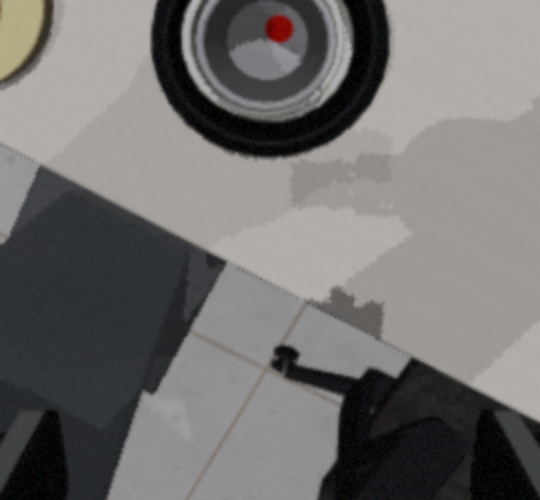

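View pics/w45.png

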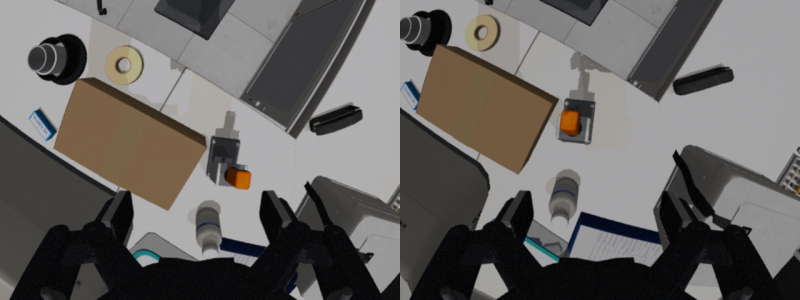

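Cups are nested and the red dot shows in the small cup at (319,114), which puts it at (0.494,-0.067). Now I fit the handle's pose from four views.

```bash
python3 - <<'E'
from h import *
import pickle
V=pickle.load(open("V.pkl","rb"))
A=np.linspace(0,2*np.pi,16,endpoint=False);D=np.c_[np.cos(A),np.sin(A)]
def mask(fn):
    im=cv2.imread(fn)[:,:,::-1];h=cv2.cvtColor(np.ascontiguousarray(im),cv2.COLOR_RGB2HSV).astype(int);H,S,Vv=h[...,0],h[...,1],h[...,2]
    return ((H>2)&(H<18)&(S>130)&(Vv>50)).astype(np.uint8)
obs=[]
for name,fn,near in [("scene","scene0",(237,322)),("side","side0",(297,170)),(0,"w4",(388,288)),(1,"w5",(270,196))]:
    n,l,s,c=cv2.connectedComponentsWithStats(mask(f"pics/{fn}.png"))
    i=min((i for i in range(1,n) if s[i,4]>60),key=lambda i:np.hypot(*(c[i]-near)))
    yy,xx=np.nonzero(l==i);P=np.c_[xx,yy];obs.append((name,(P@D.T).max(0)+.4));print(fn,s[i])
def frame(p):
    az,t=p[3],p[4];z=np.array([np.cos(az)*np.sin(t),np.sin(az)*np.sin(t),np.cos(t)])
    y=np.cross(z,[np.cos(az),np.sin(az),0]);y/=np.linalg.norm(y);x=np.cross(y,z);return np.c_[x,y,z]
def f(p,w=None):
    F=frame(p);o=[]
    C=np.array([[a,b,c] for a in(-.013,.013) for b in(-.011,.011) for c in(.120-.165,.197-.165)])
    P=p[:3]+C@F.T
    for n,ob in obs:
        u=proj(n,P) if isinstance(n,str) else wproj(P,V[n]);o.append((u@D.T).max(0)-ob)
    return np.concatenate(o)
for az in (np.pi,np.pi+.55):
    s=least_squares(f,[.467,.36,.18,az,.35],loss="soft_l1",f_scale=1.0);print(s.x,s.cost,np.degrees(s.x[3:]))
    print(f(s.x).reshape(4,-1).round(1))
np.save("probe.npy",s.x)
p=s.x;F=frame(p);print("tip end",p[:3]-.165*F[:,2])
E
```

```text
scene0 [225 306  21  30 333]
side0 [289 157  16  25 185]
w4 [ 362  269   39   34 1008]
w5 [ 256  176   32   41 1095]
[0.4691 0.3628 0.1805 3.6091 0.3288] 48.84010548536809 [206.7878  18.8379]
[[ 1.5  0.3  2.4  2.7  2.5  1.3  2.7  2.1  1.  -0.1  0.8  0.7  0.4 -0.8
   0.7  1.2]
 [ 1.8  2.1  2.   1.1  1.6  1.4  1.2  0.3  0.2  0.1 -0.2 -0.5  0.1  0.3
   0.9  1.1]
 [ 0.8  1.3  2.4  2.3  1.1  2.9  1.3  1.3  0.4  2.4  3.   2.6  1.7  1.
   2.1  1.6]
 [ 1.3  1.9  2.3  1.2 -0.1  0.4  2.5  2.3  0.9  2.   2.7  1.7 -0.3  0.4
   1.   0.6]]
[0.4691 0.3628 0.1805 3.6091 0.3288] 48.840105465942955 [206.7885  18.838 ]
[[ 1.5  0.3  2.4  2.7  2.5  1.3  2.7  2.1  1.  -0.1  0.8  0.7  0.4 -0.8
   0.7  1.2]
 [ 1.8  2.1  2.   1.1  1.6  1.4  1.2  0.3  0.2  0.1 -0.2 -0.5  0.1  0.3
   0.9  1.1]
 [ 0.8  1.3  2.4  2.3  1.1  2.9  1.3  1.3  0.4  2.4  3.   2.6  1.7  1.
   2.1  1.6]
 [ 1.3  1.9  2.3  1.2 -0.1  0.4  2.5  2.3  0.9  2.   2.7  1.7 -0.3  0.4
   1.   0.6]]
tip end [0.5166 0.3869 0.0243]
```

```bash
python3 - <<'E'
from h import *
import pickle
V=pickle.load(open("V.pkl","rb"))
A=np.linspace(0,2*np.pi,16,endpoint=False);D=np.c_[np.cos(A),np.sin(A)]
obs=[]
for name,fn,near in [("scene","scene0",(237,322)),("side","side0",(297,170)),(0,"w4",(388,288)),(1,"w5",(270,196))]:
    im=cv2.imread(f"pics/{fn}.png");h=cv2.cvtColor(im,cv2.COLOR_BGR2HSV).astype(int);m=((h[...,0]>2)&(h[...,0]<18)&(h[...,1]>130)&(h[...,2]>50)).astype(np.uint8)
    n,l,s,c=cv2.connectedComponentsWithStats(m);i=min((i for i in range(1,n) if s[i,4]>60),key=lambda i:np.hypot(*(c[i]-near)))
    yy,xx=np.nonzero(l==i);obs.append((name,(np.c_[xx,yy]@D.T).max(0)+.5))
def frame(az,t):
    z=np.array([np.cos(az)*np.sin(t),np.sin(az)*np.sin(t),np.cos(t)]);a=np.array([np.cos(az),np.sin(az),0])
    y=np.cross(z,a);y/=np.linalg.norm(y);return np.c_[np.cross(y,z),y,z]
C=np.array([[a,b,c] for a in(-.013,.013) for b in(-.011,.011) for c in(-.045,.032)])
def f(p,t):
    P=p[:3]+C@frame(p[3],t).T
    return np.concatenate([((proj(n,P) if isinstance(n,str) else wproj(P,V[n]))@D.T).max(0)-ob-p[4+k] for k,(n,ob) in enumerate(obs)])
for t in (18.84,20,21):
    s=least_squares(lambda p:f(p,np.radians(t)),[.469,.363,.18,3.61,1,1,1,1],loss="soft_l1",f_scale=1.);print(t,s.x,s.cost)
    if t==20:p=s.x
F=frame(p[3],np.radians(20));print("tip",p[:3]-.165*F[:,2])
Rt=np.c_[F[:,0],-F[:,1],-F[:,2]];tcp=p[:3]-bot.grip_depth*F[:,2]
np.savez("grasp.npz",F=F,Rt=Rt,tcp=tcp)
print(bot.solve_ik(tcp,q(Rt)),bot.solve_ik(tcp+.1*F[:,2],q(Rt)),bot.solve_ik(tcp+.18*F[:,2],q(Rt)))
bot.move_pose(tcp+.09*F[:,2],q(Rt))
T=tool();im=bot.camera("wrist")
P=p[:3]+C@F.T;u=wproj(P,T)
im=im[:,:,::-1].copy()
for a in range(8):
    for b in range(a):
        if np.sum(C[a]!=C[b])==1: cv2.line(im,tuple(np.int32(u[a].round())),tuple(np.int32(u[b].round())),(0,255,0),1)
print(u.min(0),u.max(0));cv2.imwrite("pics/w6.png",im);np.save("T6.npy",T)
print(bot.read_clock())
E
```

```text
18.84 [0.4685 0.3626 0.1828 3.5453 1.0388 0.7432 2.3815 1.1449] 10.76195481255428
20 [0.4686 0.3625 0.1829 3.5567 1.0763 0.6997 2.164  1.5386] 9.414862431117799
21 [0.4686 0.3624 0.1829 3.566  1.1075 0.6901 1.9831 1.9439] 11.598526052427783
tip [0.5202 0.3852 0.0278]
[ 0.5573  0.2498 -0.5572  0.418  -0.0485  0.1337] [ 0.5679  0.0939 -0.4839  0.6477 -0.0521  0.1437] [ 0.5775 -0.0028 -0.3908  0.8379 -0.0553  0.1527]
[294.0702 210.7434] [336.1094 291.7286]
21.8417
```

View pics/w6.png

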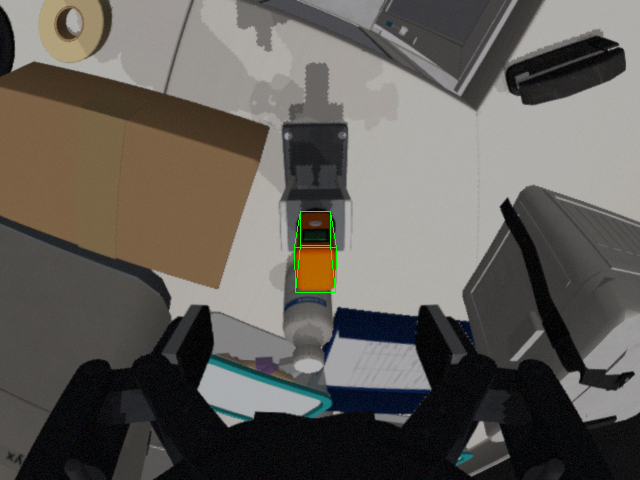

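The fitted green frame sits right on the orange handle at (294–336, 211–292), and the stand lines up with the tool, so I grip and draw it out.

```bash
python3 - <<'E'
from h import *
g=np.load("grasp.npz");F,Rt,tcp=g["F"],g["Rt"],g["tcp"]
print("hit",bot.move_linear(tcp,speed=.12,until_force=10))
bot.set_gripper(0.0,60);print("w",bot.read_gripper_width()*85,bot.read_finger_force(),bot.read_ft_force())
print(bot.move_linear(tcp+.03*F[:,2],speed=.08),bot.read_ft_force(),bot.read_gripper_width()*85)
bot.move_linear(tcp+.18*F[:,2],speed=.2);print(bot.read_ft_force(),bot.read_gripper_width()*85)
D=np.array([.4938,-.0673])
Q=q(down(3.5567-2*np.pi))
bot.move_pose([*D,.36],Q)
print(bot.read_ft_force(),bot.read_gripper_width()*85)
T=tool();np.save("T7.npy",T)
for c in ("wrist","side","scene"):
    im=bot.camera(c);cv2.imwrite(f"pics/{c}7.png",im[:,:,::-1])
    print(c,[(np.round(d["bbox"],1).tolist(),round(d["confidence"],2)) for d in bot.search_frame(c,"probe")[:2]],[(np.round(d["bbox"],1).tolist(),round(d["confidence"],2)) for d in bot.search_frame(c,"tip_end")[:2]])
tip=np.array([*D,.36+bot.grip_depth-.165])
print("pred tip",wproj(tip,T),proj("side",tip),proj("scene",tip),"dot",wproj([*D,.023],T),bot.read_clock())
w=cv2.imread("pics/wrist7.png")[100:400,160:480];s=cv2.imread("pics/side7.png")
u=proj("side",tip)[0].astype(int);v=proj("scene",tip)[0].astype(int);e=cv2.imread("pics/scene7.png")
cr=lambda i,u:cv2.resize(i[u[1]-70:u[1]+80,u[0]-60:u[0]+60],(240,300))
cv2.imwrite("pics/all7.png",np.hstack([w,cr(s,u),cr(e,v)]))
E
```

```text
hit False
w 21.069627070672773 58.90785098075867 [-1.8413 -0.0826  3.9753]
False [-0.3193  0.1507 -2.312 ] 21.371838766659128
[ 0.5709 -0.9409 -1.8888] 21.24258553553296
[ 0.0879  0.4482 -2.1352] 21.422844892942084
wrist [([280.6, 217.1, 66.8, 195.1], 0.69)] [([310.5, 215.4, 9.9, 8.1], 0.61)]
side [([288.5, 142.0, 14.2, 76.7], 0.86)] []
scene [([355.1, 139.1, 11.4, 60.9], 0.83)] []
pred tip [[312.9279 219.5155]] [[298.6756 221.1668]] [[360.2983 200.0764]] dot [[313.3328 180.2267]] 26.75
```

View pics/all7.png

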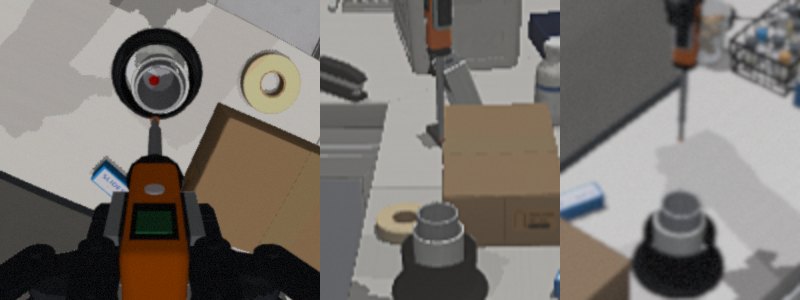

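Tip is seen at (314.5,218) against a predicted (312.9,219.5), and the dot at (313.6,180) where expected; the probe hangs straight. Next I lower it over the dot and probe for contact.

```bash
python3 - <<'E'
from h import *
D=np.array([.4945,-.0678])
bot.move_linear([*D,.26],speed=.2)
bot.move_linear([*D,.190],speed=.08)
T=tool();im=bot.camera("wrist");cv2.imwrite("pics/w8.png",im[:,:,::-1])
l,s,c=blob(im,"red")
for i in np.argsort(-s[1:,4])[:3]+1:print("red",s[i],c[i])
tip=T[:3,3]+[0,0,bot.grip_depth-.165]
print("pred tip",wproj(tip,T),"dot",wproj([.4938,-.0673,.023],T),[(np.round(d["bbox"],1).tolist(),round(d["confidence"],2)) for d in bot.search_frame("wrist","tip_end")[:2]],bot.read_ft_force(),bot.read_clock(),T[:3,3])
cv2.imwrite("pics/w8c.png",cv2.resize(im[150:290,240:400,::-1],None,fx=4,fy=4,interpolation=cv2.INTER_CUBIC))
E
```

```text
red [309 205  15  14 157] [316.1146 210.9745]
pred tip [[314.2913 219.6022]] dot [[315.5371 212.0673]] [([1.7, 0.0, 49.3, 59.2], 0.68), ([308.9, 214.2, 11.0, 10.4], 0.4)] [-0.3975  0.0982 -1.3984] 28.525 [ 0.495  -0.0679  0.1905]
```

View pics/w8c.png

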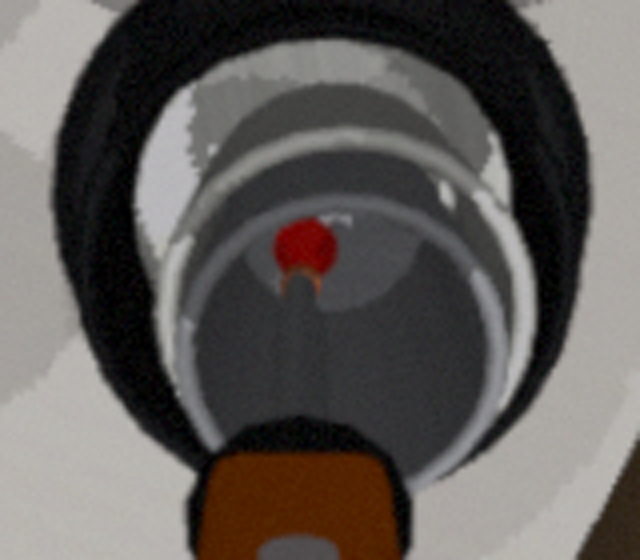

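The tip at (315,220) matches the prediction, and the dot at (316,211) lies directly below it, so I lower it gently.

```bash
python3 - <<'E'
from h import *
D=np.array([.4943,-.0677])
bot.move_linear([*D,.178],speed=.05);bot.wait(.3)
f0=np.mean([bot.read_ft_force() for _ in range(5)],0)
hit=bot.move_linear([*D,.160],speed=.012,until_force=1.3);bot.wait(.3)
p=bot.read_position();f=np.mean([bot.read_ft_force() for _ in range(5)],0)-f0
print(hit,p,f)
d=max(0,min(.008,.0065-f[2]/300))
if f[2]>.3 and d>0.001: bot.move_linear([*D,p[2]-d],speed=.012,until_force=4);bot.wait(.3)
f=np.mean([bot.read_ft_force() for _ in range(5)],0)-f0
T=tool();print(T,f,bot.read_gripper_width()*85,bot.read_clock())
im=bot.camera("wrist");cv2.imwrite("pics/w9.png",im[:,:,::-1])
cv2.imwrite("pics/w9c.png",cv2.resize(im[150:290,240:400,::-1],None,fx=4,fy=4,interpolation=cv2.INTER_CUBIC))
E
```

```text
True [ 0.4937 -0.0675  0.1627] [ 1.1962 -1.9985  1.7073]
[[-0.9151 -0.4033 -0.0015  0.4937]
 [-0.4033  0.9151  0.0005 -0.0675]
 [ 0.0012  0.001  -1.      0.1627]
 [ 0.      0.      0.      1.    ]] [ 1.1962 -1.9985  1.7073] 21.065979546400992 30.6333
```

View pics/w9c.png

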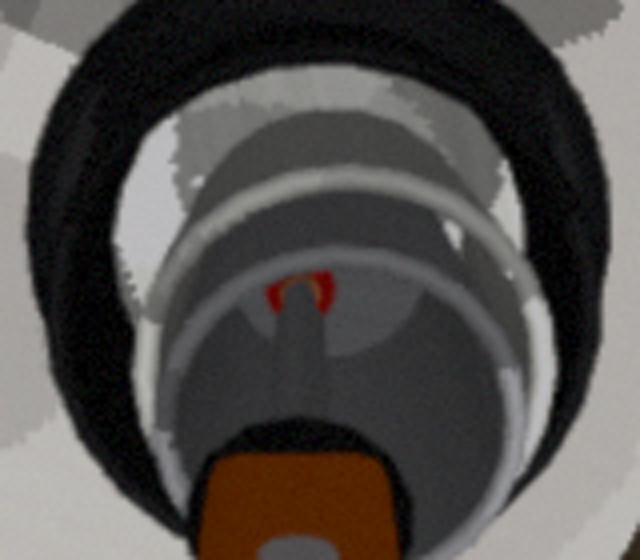

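```bash
python3 - <<'E'
from h import *
bot.wait(.3);print(bot.read_ft_force(),bot.read_finger_force(),bot.read_position());bot.wait(.3);print(bot.read_ft_force())
print(bot.close_job())
E
```

```text
[ 1.3971 -1.2125 -0.0358] 58.84668052196503 [ 0.4935 -0.0674  0.1626]
[ 0.1433 -1.0121 -0.0294]
the job is handed in; nothing more can be done
None
```

The job is handed in, with no verdict returned: both cups are home, and the thermometer is held upright on the red dot. By the arm's height and the wrist force, its tip is pushed in about 6 mm (roughly 1.7 N).

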